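# Swap the bread bins' turn to air

### The arm

A 7-joint arm with a two-finger parallel gripper is mounted at the origin on a cart in front of the work surface, level with it; the furniture and walls round the work are solid. World frame = base frame: x ahead of the robot, y to its left, z up, the work surface at z = 0. Lengths are in m, angles in rad, forces in N, time in s.
With the tool pointing down it reaches from about 0.4 to 0.875 m from the base axis. Payload 4.4 kg.
Tool frame: the origin (TCP) lies at the very end of the fingers, on their centre line; the grasp point (between the pads) lies 19 mm behind it; z points along the fingers, y is the line along which they close (so a half turn about z gives the same grasp; the last joint's range is limited). The gripper opens to 85 mm and grips with 20 to 120 N. Pads are 22 mm wide; open, the fingers measure 114 mm over their backs; the gripper's body (76 mm by 85 mm) begins 54 mm behind the grasp point. The pads swing forward as they close: fully open they stand 13 mm farther back than shut.
Start: joints at [-1.36, 0.628, 0.038, 1.517, -0.027, 0.996, -0.02], TCP at [0.178, 0.625, 0.231] pointing down, gripper open.
Joint ranges: [-3.06, 3.06], [-0.37, 2.12], [-1.25, 1.32], [0.18, 2.47], [-1.1, 4.24], [0.23, 1.98], [-2.94, 2.94]. Speed limits (rad/s): [2.57, 2.57, 3.14, 3.14, 3.14, 3.14, 3.14].

### API

Orientations are given as a unit quaternion [x, y, z, w].
In Python, from station import monitor, viewer, bot gives the robot as it stands.
- The arm moves only by the shell command python3 -m crank 'ROWS'. ROWS is a JSON object of lists of equal length, an entry for each row: "xyz": the shift along the tool's x, y, z in mm, a list of three; "angular": the turn, a rotation vector about the tool's x, y, z in rad, a list of three; "fingers": the opening, from 0 (shut) to 1 (fully open). A call has 1 to 12 rows; each row is the pose to reach, as a shift and turn from the pose commanded when the call began, along the tool's axes at that moment; what a row does not reach only later rows make up. A row lasts 1/8 s, in which the tool goes at most 62.5 mm and 10.7 degrees, less where a joint would pass 70% of its speed; a pose out of reach is approached as far as the arm can. A call with a gripper value outside its range is refused whole. The fingers move at their own pace and stop on an object; the grip force is fixed at half the most. Time passes only in rows, so rows that repeat a pose let the fingers close. It gives the time, the measured TCP pose, the force, the opening and the grip force at its end, in the units of the state.
- monitor.sense(): the state, without advancing time (a new reading comes with each control period).
- viewer.grab_frame(name): name is "scene" or "top" or "wrist"; returns a dict with "color" (400x640x3 uint8, red, green, blue), "fx", "fy", "cx", "cy" (pixels), "R" (3x3) and "t" (3): a world point X has camera coordinates R X + t; the wrist camera has in their place "hand_eye" (4x4, takes a point from camera to tool coordinates, whose origin is the TCP and whose axes are the flange's). Camera axes: x right, y down, z forward; pixel columns grow to the right and rows downward; lengths in m; the calibration is good to about 2 mm. A picture is of the moment at which its call begins: read the wrist's pose just before it. There is no depth.
- bot.sign_off(): hands the job in; it is judged then, once.
The state is a dict: "t": time; "qpos": joint angles; "joint_velocities": joint speeds; "tau": joint torques, N m; "ee_pos": TCP position; "ee_rot": TCP orientation; "wrist_force": force on the tool from outside, world axes, zero at the start; "ft_torque": the same for the moment, N m; "opening": opening from 0.0 (shut) to 1.0 (fully open); "gripper_force": force on a finger pad.
Only numpy, scipy, OpenCV 4.12 (cv2) and the standard library are available. Lean on these libraries where they do the work, as an engineer would, in place of code of your own. Each camera call takes 0.05 s, during which the arm holds its last target. There are 200 camera calls.

### The job

Two small bread bins stand side by side on the worktop, and only one is aired at a time. The green one has aired long enough: push its drop-down front back up until it is shut. It is the cream one's turn: pull its front down as far as it goes, and leave both like that.

Things in the scene. Friction and masses are not known exactly. Their poses are not given: they have to be found in the camera images.
- green_front (a joint): Drop-down front of the sage green bread bin (190 wide, 170 deep, 157 mm high, bamboo top, fixed): panel 190 wide, 112 high, 10 mm thick, hinged along its lower edge on a level line 40 mm above the worktop. Rad: 0 = upright, shut; grows as it comes down towards the robot; 1.4 = fully down at its stop. Starts well down. Stiff hinge (0.35 N m, 2.5 N at the handle): stays where left, no catch.
- green_handle (a point): Middle of the green front's handle, a round steel bar 12 mm thick, 110 mm long, on a thin bracket at each end. Site axes = the panel's: y along bar and hinge line (level), z from hinge line to free edge (up when shut, towards the robot when down), x into the bin when shut. Seen from the hinge line's middle this point is at x -12, y 0, z 150 mm; the panel's free edge is at z 113 mm.
- cream_front (a joint): Drop-down front of the cream bread bin, the same but for colour: 0 = upright, shut; 1.4 = fully down at its stop; same stiff hinge. Starts shut or almost shut. On both bins the bar is 190 mm above the worktop when shut (33 mm above the bin's top) and 54 mm above it when fully down.
- cream_handle (a point): Middle of the cream front's handle bar; same bar, offsets and axes as on the green one. At every angle either bar can be pinched from above, across it, and turns in the grip; the gap from bar to panel edge is about 30 mm: open the jaws part way (35 mm). A wall cabinet hangs over the bins: underside 450 mm above the worktop, front at x = 0.626 m; lean the wrist towards the robot when a front is near shut.

How it is judged:
At the end, for the whole second after the job is handed in: The green bin's front is up and shut (within 0.17 rad of upright), the cream bin's front is fully down (at least 1.2 of its 1.4 rad), and both are at rest (value of joint green_front below 0.17 rad and value of joint cream_front above 1.2 rad and velocity of joint green_front between -0.05 and 0.05 rad/s and velocity of joint cream_front between -0.05 and 0.05 rad/s); the robot touches nothing.
It also fails if it takes over 64 s, if anything falls off the work surface, if the arm or the gripper's body presses on something with over 40 N, if the wrist force passes 120 N, or if a joint passes its speed limit or range.

## Working session

There is one attempt and no reset: what is moved stays moved. The work goes in short steps, Python scripts to look and compute and a shell command to move; the robot and the scene stay as the last step left them, time stands still between calls to the robot, and variables do not carry over. Pictures are saved under pics/ and viewed, at most 10 in all, crops included, and the job is handed in when it is done.

```bash
mkdir -p pics; python3 - <<'E'
from station import monitor, viewer, bot
import cv2,numpy as np
s=monitor.sense(); print(s['t'],s['ee_pos'],s['ee_rot'],s['opening'],s['wrist_force'])
for n in ['scene','top']:
    f=viewer.grab_frame(n); cv2.imwrite(f'pics/{n}0.png',f['color'][:,:,::-1])
    np.savez(f'pics/{n}0.npz',**f)
    print(n,f['fx'],f['cx'],f['cy'],np.round(f['R'],3).tolist(),np.round(f['t'],3))
E
```

```text
0.0 [0.17741837 0.624656   0.23038222] [ 1.37944151e-01  9.90439532e-01 -9.64348615e-04 -1.17814412e-04] 1.0014484833870403 [ 0.22254568 -0.31242115  0.93108832]
scene 446.35814632125323 318.92091196677444 192.71314520798796 [[-0.458, -0.889, -0.02], [-0.409, 0.231, -0.883], [0.789, -0.396, -0.469]] [0.413 0.344 0.598]
top 444.33707349814676 315.83647780026337 194.02559654951312 [[-0.028, -1.0, -0.002], [-0.98, 0.027, -0.197], [0.197, -0.004, -0.98]] [0.158 0.59  0.88 ]
```

View pics/scene0.png

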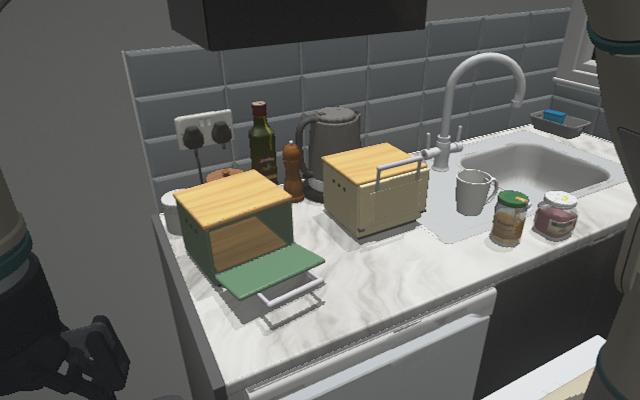

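View pics/top0.png

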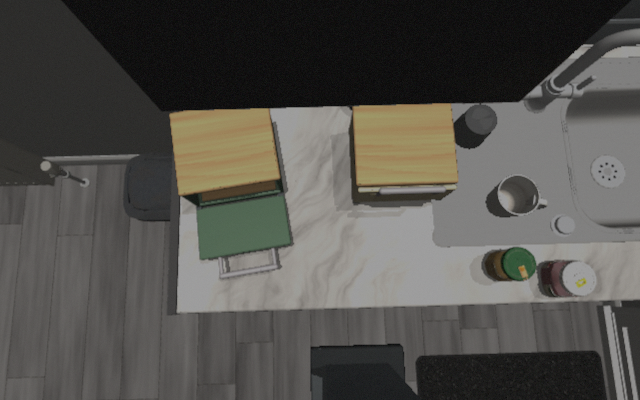

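The scene shows the green bin on the left with its front well down (bar about (262,297)-(323,275)) and the cream bin on the right, shut (bar about (378,166)-(425,157)). In the top view the green bar runs (221,275)-(278,268) and the cream bar (378,190)-(446,188). I'll enlarge the bars to get exact pixels.

```bash
python3 - <<'E'
import cv2,numpy as np
S=cv2.imread('pics/scene0.png');T=cv2.imread('pics/top0.png')
def c(I,x,y): return cv2.resize(I[y:y+75,x:x+100],(400,300),interpolation=cv2.INTER_CUBIC)
m=np.vstack([np.hstack([c(S,240,250),c(S,350,130)]),np.hstack([c(T,200,220),c(T,360,140)])])
cv2.imwrite('pics/mos.png',m)
E
```

```text
(no output)
```

View pics/mos.png

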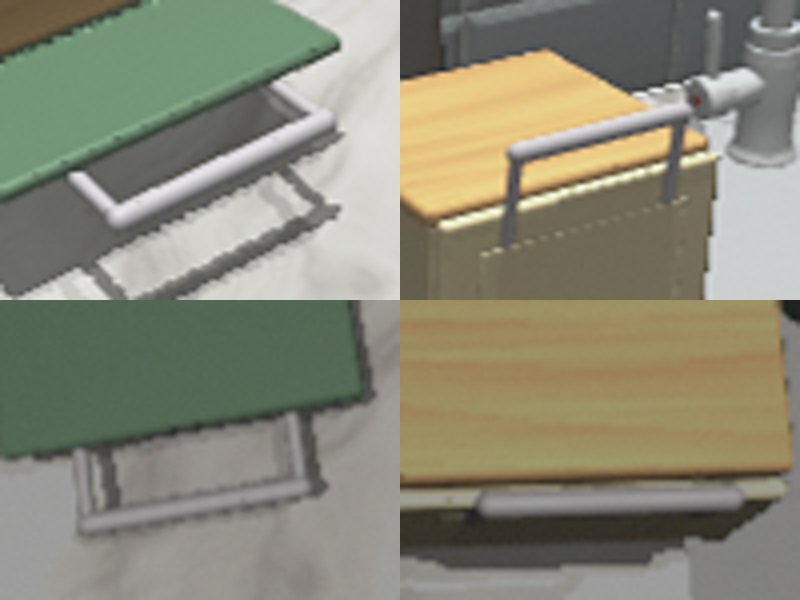

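The mosaic shows both bars clearly in both views; I read off the bar ends and triangulate.

```bash
python3 - <<'E'
import cv2,numpy as np
S=np.load('pics/scene0.npz');T=np.load('pics/top0.npz')
def P(f):
    K=np.array([[f['fx'],0,f['cx']],[0,f['fy'],f['cy']],[0,0,1]]);return K@np.c_[f['R'],f['t']]
def tri(a,b):
    X=cv2.triangulatePoints(P(S),P(T),np.array(a,float).reshape(2,1),np.array(b,float).reshape(2,1));X=(X[:3]/X[3]).ravel()
    q=P(T)@np.r_[X,1]; return X,np.hypot(*(q[:2]/q[2]-b))
for n,e in {'green':[((268.75,304),(221.5,276.2)),((322,280),(278.5,266.2))],'cream':[((378.7,168.2),(381.5,191)),((422,158.2),(444.5,190.3))]}.items():
    p=[tri(*x) for x in e]; A,B=p[0][0],p[1][0]; m=(A+B)/2; d=A-B
    y=np.arctan2(-d[0],d[1]); print(n,A.round(4),B.round(4),'err',p[0][1],p[1][1],'mid',m.round(4),'len',np.linalg.norm(d),'yaw of y-axis',y)
    # angle from bar height above hinge: h=z cos + x sin.. ; x=-12 outward
    ths=np.linspace(0,1.4,1401); h=.04+.150*np.cos(ths)+.012*np.sin(ths)  # bar above: panel outward side faces down when open
    for sg in(1,-1):
        h=.04+.150*np.cos(ths)-sg*.012*np.sin(ths); th=ths[np.argmin(abs(h-m[2]))]
        out=.150*np.sin(th)+.012*np.cos(th)*1; print(' th',th,'hinge',m[:2]+out*np.array([np.cos(y),np.sin(y)]))
# bin-top check: front edge of bamboo at z .157
E
```

```text
green [0.4288 0.339  0.0605] [0.4465 0.2242 0.0557] err 0.3026315131872848 0.8912568606907862 mid [0.4377 0.2816 0.0581] len 0.11621023396764511 yaw of y-axis 0.1532301565473208
 th 1.37 hinge [0.5852829  0.30437544]
 th 1.4 hinge [0.58575476 0.30444832]
cream [0.5697 0.0231 0.1904] [ 0.5681 -0.0914  0.1893] err 0.02009151445326426 0.04245448128059848 mid [ 0.5689 -0.0342  0.1899] len 0.11455046226227518 yaw of y-axis -0.013983544067735889
 th 0.011 hinge [ 0.58258835 -0.03436111]
 th 0.17 hinge [ 0.60614117 -0.03469048]
```

```bash
cat > h.py <<'E'
import numpy as np
from scipy.spatial.transform import Rotation as Ro
from station import monitor
HINGE={'g':(np.array([.5855,.3044,.04]),.153),'c':(np.array([.5827,-.0344,.04]),-.014)}
def bar(k,th):
    H,y=HINGE[k]; f=np.array([np.cos(y),np.sin(y),0]); u=np.array([0,0,1.])
    return H+f*(-.150*np.sin(th)-.012*np.cos(th))+u*(.150*np.cos(th)-.012*np.sin(th))
def orient(k,lean):
    y=HINGE[k][1]; f=np.array([np.cos(y),np.sin(y),0]); u=np.array([0,0,1.])
    R=np.c_[np.cross(f,-u),f,-u]; return Ro.from_matrix(R)*Ro.from_rotvec([-lean,0,0])
def rows(tg):
    """tg: list of (grasp point world, Rotation)"""
    s=monitor.sense(); p0=np.array(s['ee_pos']); R0=Ro.from_quat(s['ee_rot'])
    X=[];A=[]
    for g,R in tg:
        tcp=g+R.apply([0,0,.019]); X.append(np.round(R0.inv().apply(tcp-p0)*1000).astype(int).tolist())
        A.append(np.round((R0.inv()*R).as_rotvec(),2).tolist())
    print('xyz',X);print('ang',A)
E
python3 -c "
from h import *
b=bar('g',1.37);print(b)
rows([(b+[0,0,.09],orient('g',0)),(b,orient('g',0))])"
```

```text
[0.4378654  0.28163399 0.05815856]
xyz [[-344, -259, 102], [-344, -259, 192]]
ang [[-0.0, 0.0, 1.14], [-0.0, 0.0, 1.14]]
```

```bash
python3 -m crank '{"xyz":[[-50,-40,0],[-100,-75,0],[-150,-112,10],[-200,-150,30],[-250,-190,50],[-300,-226,75],[-344,-259,102],[-344,-259,102],[-344,-259,102],[-344,-259,102]],"angular":[[0,0,0.16],[0,0,0.32],[0,0,0.48],[0,0,0.64],[0,0,0.8],[0,0,0.96],[0,0,1.14],[0,0,1.14],[0,0,1.14],[0,0,1.14]],"fingers":[0.8,0.6,0.4,0.36,0.36,0.36,0.36,0.36,0.36,0.36]}'
python3 - <<'E'
from station import monitor, viewer
import cv2,numpy as np
from h import *
s=monitor.sense();f=viewer.grab_frame('wrist')
R=Ro.from_quat(s['ee_rot']);I=np.array(f['hand_eye'])
print(I.round(3).tolist(), s['qpos'])
b=bar('g',1.37);y=.153;d=np.array([-np.sin(y),np.cos(y),0])*.055
im=f['color'][:,:,::-1].copy()
for X in (b,b+d,b-d):
    t=R.inv().apply(X-s['ee_pos']); c=np.linalg.inv(I)@np.r_[t,1]; u=f['fx']*c[0]/c[2]+f['cx'];v=f['fy']*c[1]/c[2]+f['cy'];print(u,v,c[2])
    if abs(u)<2000 and abs(v)<2000: cv2.circle(im,(int(u),int(v)),3,(0,0,255),1)
cv2.imwrite('pics/w1.png',im)
E
```

```text
t: 1.35
ee_pos: [0.4369, 0.2841, 0.1297]
ee_rot: [0.649, 0.76, 0.0, -0.001]
wrist_force: [0.1, -0.3, -0.6]
opening: 0.361
gripper_force: 0.0
[[0.0, -0.956, -0.293, 0.074], [1.0, 0.0, 0.0, -0.0], [-0.0, -0.293, 0.956, -0.142], [0.0, 0.0, 0.0, 1.0]] [-0.81924676  0.61057784  0.2841345   1.97907328 -0.29540431  0.59070597
 -0.1797049 ]
324.5676592477948 212.38756636567126 0.22699984349529634
324.99724124462523 137.47113178705854 0.21098315177954413
324.1947028826638 277.4288421527483 0.24301653521104855
```

View pics/w1.png

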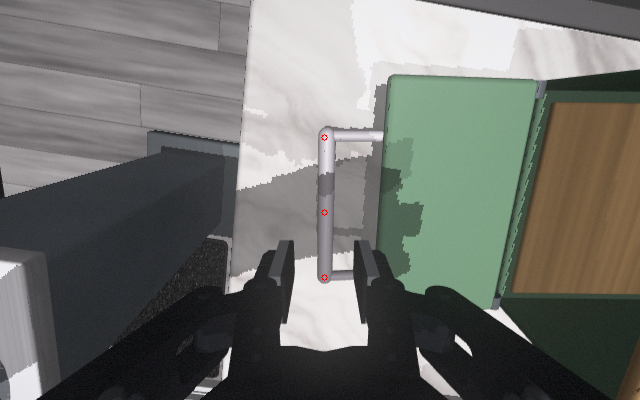

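The predicted bar ends (325,137) and (324,277) lie on the bar, between the fingers. I go down and grip.

```bash
python3 -m crank '{"xyz":[[-2,0,30],[-2,0,60],[-2,0,85],[-2,0,91],[-2,0,91],[-2,0,91],[-2,0,91],[-2,0,91],[-2,0,91],[-2,0,91]],"angular":[[0,0,0],[0,0,0],[0,0,0],[0,0,0],[0,0,0],[0,0,0],[0,0,0],[0,0,0],[0,0,0],[0,0,0]],"fingers":[0.36,0.36,0.36,0.36,0.36,0,0,0,0,0]}'
python3 -c "
from h import *
rows([(bar('g',t),orient('g',max(0,.7*(1-t/1.37)))) for t in [1.37,1.25,1.1,.95,.8,.65,.5,.35,.2,.1,.03]])"
```

```text
t: 2.65
ee_pos: [0.4387, 0.2809, 0.0386]
ee_rot: [0.651, 0.759, 0.001, 0.0]
wrist_force: [1.5, 3.9, 1.5]
opening: 0.117
gripper_force: 58.4
xyz [[1, -1, -1], [1, 4, -18], [1, 12, -40], [1, 24, -60], [1, 38, -79], [1, 55, -96], [1, 75, -110], [1, 96, -122], [1, 118, -130], [1, 133, -134], [1, 144, -136]]
ang [[0.0, -0.0, 0.0], [-0.06, -0.0, 0.0], [-0.14, -0.0, 0.0], [-0.21, -0.0, 0.0], [-0.29, -0.0, 0.0], [-0.37, -0.0, 0.0], [-0.44, -0.0, 0.0], [-0.52, -0.0, 0.0], [-0.6, -0.0, 0.0], [-0.65, -0.0, 0.0], [-0.68, -0.0, 0.0]]
```

```bash
python3 -m crank '{"xyz":[[0,2,-9],[0,4,-18],[0,8,-29],[0,12,-40],[0,18,-50],[0,24,-60],[0,31,-70],[0,38,-79],[0,46,-88],[0,55,-96]],"angular":[[-0.03,0,0],[-0.06,0,0],[-0.1,0,0],[-0.14,0,0],[-0.18,0,0],[-0.21,0,0],[-0.25,0,0],[-0.29,0,0],[-0.33,0,0],[-0.37,0,0]],"fingers":[0,0,0,0,0,0,0,0,0,0]}'
python3 -c "
from h import *
s=monitor.sense();R=Ro.from_quat(s['ee_rot']);g=s['ee_pos']-R.apply([0,0,.019]);print(g,bar('g',.65),s['qpos'].round(2))
rows([(bar('g',t),orient('g',max(0,.7*(1-t/1.37)))) for t in [.65,.5,.35,.2,.1,.03]])"
```

```text
t: 3.9
ee_pos: [0.4869, 0.2879, 0.1358]
ee_rot: [0.641, 0.748, 0.131, 0.115]
wrist_force: [-7.3, -3.7, 0.8]
opening: 0.116
gripper_force: 58.4
[0.48039621 0.28700816 0.15361623] [0.48634107 0.28910918 0.15215033] [-1.13  0.65  0.66  2.16 -1.1   0.24  0.56]
xyz [[1, 6, 4], [1, 29, -3], [1, 52, -7], [1, 76, -7], [1, 92, -6], [1, 103, -4]]
ang [[-0.02, 0.0, 0.0], [-0.09, 0.0, 0.0], [-0.17, 0.0, 0.0], [-0.25, 0.0, 0.0], [-0.3, 0.0, 0.0], [-0.33, 0.0, 0.0]]
```

```bash
python3 -c "
from h import *
rows([(bar('g',t),orient('g',.35)) for t in [.65,.5,.35,.2,.1,0]])"
```

```text
xyz [[1, 5, 4], [1, 27, -3], [1, 49, -7], [1, 72, -7], [1, 87, -5], [1, 101, -2]]
ang [[0.0, 0.0, 0.0], [0.0, 0.0, 0.0], [0.0, 0.0, 0.0], [0.0, 0.0, 0.0], [0.0, 0.0, 0.0], [0.0, 0.0, 0.0]]
```

```bash
python3 -m crank '{"xyz":[[0,12,2],[0,19,0],[0,27,-3],[0,38,-5],[0,49,-7],[0,60,-7]],"angular":[[0,0,0],[0,0,0],[0,0,0],[0,0,0],[0,0,0],[0,0,0]],"fingers":[0,0,0,0,0,0]}'
python3 -c "
from h import *
s=monitor.sense();R=Ro.from_quat(s['ee_rot']);g=s['ee_pos']-R.apply([0,0,.019]);print(g,bar('g',.28),s['qpos'].round(2))
rows([(bar('g',t),orient('g',.35)) for t in [.2,.1,0]])
rows([(bar('g',t),orient('g',.5)) for t in [.2,.1,0]])"
```

```text
t: 4.65
ee_pos: [0.5445, 0.2972, 0.1668]
ee_rot: [0.641, 0.747, 0.135, 0.117]
wrist_force: [-7.7, -1.4, 9.7]
opening: 0.113
gripper_force: 65.8
[0.53784026 0.29621722 0.18455288] [0.53313295 0.29632473 0.18084205] [-1.15  0.7   0.81  2.01 -0.97  0.42  0.46]
xyz [[1, 6, 2], [1, 21, 4], [1, 36, 8]]
ang [[0.01, 0.0, -0.0], [0.01, 0.0, -0.0], [0.01, 0.0, -0.0]]
xyz [[1, 9, 2], [1, 24, 4], [1, 39, 7]]
ang [[-0.14, 0.0, -0.0], [-0.14, 0.0, -0.0], [-0.14, 0.0, -0.0]]
```

```bash
python3 -m crank '{"xyz":[[0,8,2],[0,16,3],[0,23,4],[0,30,6],[0,35,7],[0,38,7],[0,38,7]],"angular":[[-0.02,0,0],[-0.04,0,0],[-0.06,0,0],[-0.08,0,0],[-0.1,0,0],[-0.1,0,0],[-0.1,0,0]],"fingers":[0,0,0,0,0,0,0]}'
python3 - <<'E'
from h import *
from station import viewer
import cv2
s=monitor.sense();R=Ro.from_quat(s['ee_rot']);g=s['ee_pos']-R.apply([0,0,.019]);print(g,bar('g',0),s['qpos'].round(2))
f=viewer.grab_frame('scene');cv2.imwrite('pics/s2.png',f['color'][:,:,::-1])
E
```

```text
t: 5.52
ee_pos: [0.5828, 0.3028, 0.1734]
ee_rot: [0.634, 0.739, 0.172, 0.15]
wrist_force: [-6.1, -2.0, 7.6]
opening: 0.114
gripper_force: 68.5
[0.57442199 0.30159127 0.19045887] [0.57364018 0.30257115 0.19      ] [-1.09  0.69  0.72  2.   -1.04  0.28  0.53]
```

View pics/s2.png

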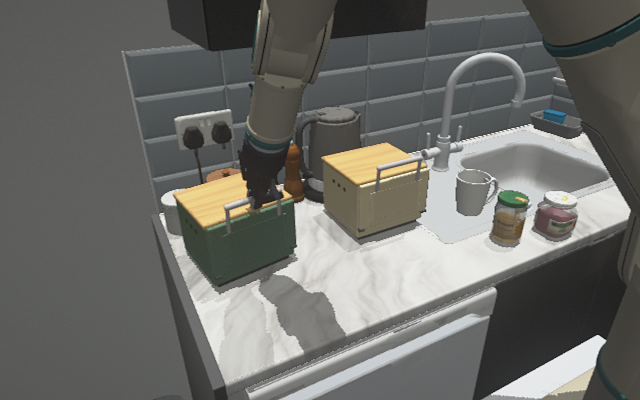

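The green front is shut against the bin body (bar at (228,208)-(262,197)). I release and back out along the tool axis.

```bash
python3 -m crank '{"xyz":[[0,0,0],[0,0,0],[0,0,0],[0,0,-15],[0,0,-35],[0,0,-60],[0,0,-80],[0,0,-80]],"angular":[[0,0,0],[0,0,0],[0,0,0],[0,0,0],[0,0,0],[0,0,0],[0,0,0],[0,0,0]],"fingers":[0.36,0.36,0.36,0.36,0.36,0.36,0.36,0.36]}'
python3 -c "
from h import *
b=bar('c',0.01);o=orient('c',.45);z=o.apply([0,0,1]);print(b)
rows([(b-.08*z,o),(b,o)])"
```

```text
t: 6.58
ee_pos: [0.5492, 0.2996, 0.2455]
ee_rot: [0.633, 0.739, 0.174, 0.151]
wrist_force: [0.2, 0.4, -0.9]
opening: 0.361
gripper_force: 0.0
[ 0.56920195 -0.03421101  0.1898725 ]
xyz [[-328, -52, -24], [-334, -54, 55]]
ang [[0.02, -0.07, 0.15], [0.02, -0.07, 0.15]]
```

```bash
python3 -m crank '{"xyz":[[-50,-15,-20],[-100,-30,-24],[-150,-52,-24],[-200,-52,-24],[-250,-52,-24],[-300,-52,-24],[-328,-52,-24],[-328,-52,-24],[-328,-52,-24],[-328,-52,-24]],"angular":[[0,-0.01,0.02],[0.01,-0.02,0.05],[0.01,-0.03,0.07],[0.01,-0.04,0.1],[0.02,-0.06,0.12],[0.02,-0.07,0.15],[0.02,-0.07,0.15],[0.02,-0.07,0.15],[0.02,-0.07,0.15],[0.02,-0.07,0.15]],"fingers":[0.36,0.36,0.36,0.36,0.36,0.36,0.36,0.36,0.36,0.36]}'
python3 - <<'E'
from station import monitor, viewer
import cv2,numpy as np
from h import *
s=monitor.sense();f=viewer.grab_frame('wrist')
R=Ro.from_quat(s['ee_rot']);I=np.array(f['hand_eye'])
print(s['qpos'].round(2))
b=bar('c',.01);y=-.014;d=np.array([-np.sin(y),np.cos(y),0])*.055
im=f['color'][:,:,::-1].copy()
for X in (b,b+d,b-d):
    t=R.inv().apply(X-s['ee_pos']); c=np.linalg.inv(I)@np.r_[t,1]; u=f['fx']*c[0]/c[2]+f['cx'];v=f['fy']*c[1]/c[2]+f['cy'];print(u,v,c[2])
    cv2.circle(im,(int(u),int(v)),3,(0,0,255),1)
cv2.imwrite('pics/w2.png',im)
o=orient('c',.45);z=o.apply([0,0,1]);rows([(b-.08*z,o),(b,o)])
E
```

```text
t: 7.82
ee_pos: [0.5422, -0.032, 0.2434]
ee_rot: [0.693, 0.686, 0.154, 0.156]
wrist_force: [-0.6, -0.6, -0.5]
opening: 0.359
gripper_force: 0.0
[-0.51  0.37  0.69  2.22 -1.02  0.32  1.02]
325.8041028373566 216.8976858628432 0.21577298304228812
326.26820195508526 138.1314192059272 0.19975990272415245
325.40412885588523 284.7807222163427 0.2317860633604238
xyz [[-2, 1, -1], [-2, 2, 79]]
ang [[-0.01, -0.0, 0.0], [-0.01, -0.0, 0.0]]
```

View pics/w2.png

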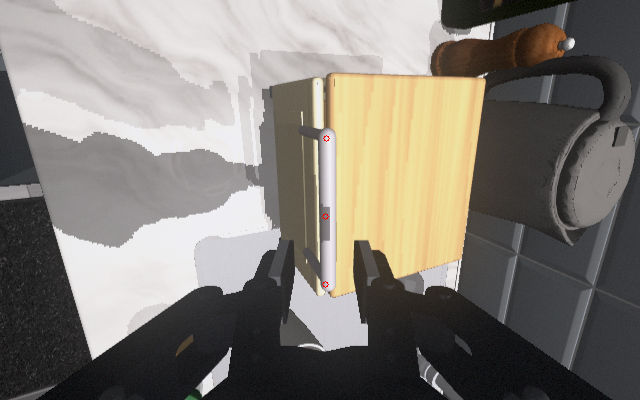

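Bar at (328,132)-(328,292), about 1.5 mm forward of the prediction and between the fingers. Going in.

```bash
python3 -m crank '{"xyz":[[-2,2,25],[-2,3,50],[-2,3,72],[-2,3,78],[-2,3,78],[-2,3,78],[-2,3,78],[-2,3,78],[-2,3,78],[-2,3,78]],"angular":[[0,0,0],[0,0,0],[0,0,0],[0,0,0],[0,0,0],[0,0,0],[0,0,0],[0,0,0],[0,0,0],[0,0,0]],"fingers":[0.36,0.36,0.36,0.36,0.36,0,0,0,0,0]}'
python3 -c "
from h import *
s=monitor.sense();R=Ro.from_quat(s['ee_rot']);g=s['ee_pos']-R.apply([0,0,.019]);print(g,bar('c',0.01),s['qpos'].round(2))
rows([(bar('c',t),orient('c',max(0,.45-.45*t/.9))) for t in [0.01,.1,.2,.3,.4,.5,.6,.7,.8,.9,1.0]])"
```

```text
t: 9.12
ee_pos: [0.574, -0.0352, 0.1836]
ee_rot: [0.697, 0.689, 0.141, 0.139]
wrist_force: [-26.5, -1.6, 3.8]
opening: 0.114
gripper_force: 58.8
[ 0.56657421 -0.03518911  0.20110394] [ 0.56920195 -0.03421101  0.1898725 ] [-0.28  0.49  0.41  2.17 -1.1   0.24  1.08]
xyz [[1, -1, 11], [1, -15, 8], [1, -31, 5], [1, -47, 4], [1, -63, 5], [1, -79, 6], [1, -94, 10], [1, -109, 14], [1, -124, 20], [1, -138, 27], [1, -150, 36]]
ang [[-0.05, -0.01, 0.0], [-0.0, -0.01, 0.0], [0.05, -0.01, 0.0], [0.1, -0.01, 0.0], [0.15, -0.01, 0.0], [0.2, -0.01, 0.0], [0.25, -0.01, 0.0], [0.3, -0.01, 0.0], [0.35, -0.01, 0.0], [0.4, -0.01, 0.0], [0.4, -0.01, 0.0]]
```

The bar is gripped about 10 mm too near the fingertips, because joints 5 and 6 met their limits. I open, take off some lean and seat it properly.

```bash
python3 -m crank '{"xyz":[[0,0,0],[0,0,0],[0,0,0],[0,0,-20],[0,0,-20],[0,0,-20],[0,0,-20]],"angular":[[0,0,0],[0,0,0],[0,0,0],[0.03,0,0],[0.06,0,0],[0.08,0,0],[0.08,0,0]],"fingers":[0.36,0.36,0.36,0.36,0.36,0.36,0.36]}'
python3 -c "
from h import *
s=monitor.sense();print(s['qpos'].round(2))
b=bar('c',.01)+[.001,0,0];o=orient('c',.3);rows([(b-.03*o.apply([0,0,1]),o),(b,o)])"
```

```text
t: 10.0
ee_pos: [0.5783, -0.0364, 0.2077]
ee_rot: [0.701, 0.693, 0.119, 0.12]
wrist_force: [0.5, 0.6, -0.3]
opening: 0.359
gripper_force: 0.0
[-0.45  0.51  0.67  2.08 -0.89  0.44  0.87]
xyz [[2, -13, 3], [2, -14, 33]]
ang [[0.04, -0.0, 0.0], [0.04, -0.0, 0.0]]
```

```bash
python3 -m crank '{"xyz":[[2,-7,0],[2,-13,2],[2,-13,12],[2,-14,24],[2,-14,32],[2,-14,33],[2,-14,33]],"angular":[[0.02,0,0],[0.04,0,0],[0.04,0,0],[0.04,0,0],[0.04,0,0],[0.04,0,0],[0.04,0,0]],"fingers":[0.36,0.36,0.36,0.36,0.36,0.36,0.36]}'
python3 -c "
from h import *
s=monitor.sense();R=Ro.from_quat(s['ee_rot']);g=s['ee_pos']-R.apply([0,0,.019]);print(g,bar('c',0.01),s['qpos'].round(2),R.as_matrix()[:,2])"
```

```text
t: 10.88
ee_pos: [0.5749, -0.0351, 0.1714]
ee_rot: [0.704, 0.695, 0.105, 0.105]
wrist_force: [0.1, 0.4, -0.0]
opening: 0.362
gripper_force: 0.0
[ 0.56927945 -0.03504442  0.18959087] [ 0.56920195 -0.03421101  0.1898725 ] [-0.4   0.57  0.61  2.09 -0.94  0.42  0.91] [ 0.29325421 -0.00274412 -0.95603056]
```

Now seated properly, with joint margin. Close and plan the arc.

```bash
python3 -m crank '{"xyz":[[0,0,0],[0,0,0],[0,0,0],[0,0,0],[0,0,0]],"angular":[[0,0,0],[0,0,0],[0,0,0],[0,0,0],[0,0,0]],"fingers":[0,0,0,0,0]}'
python3 -c "
from h import *
rows([(bar('c',t),orient('c',max(0,.3-.3*t/.6))) for t in [0.01,.1,.2,.3,.4,.5,.6,.7,.8,.9,1.0,1.1,1.2,1.3,1.4]])"
```

```text
t: 11.5
ee_pos: [0.5753, -0.0349, 0.1721]
ee_rot: [0.703, 0.695, 0.105, 0.106]
wrist_force: [-1.0, 0.4, 5.6]
opening: 0.116
gripper_force: 58.6
xyz [[1, -1, 0], [1, -15, -2], [1, -31, -3], [1, -47, -3], [1, -63, -1], [1, -78, 2], [1, -93, 7], [1, -107, 13], [1, -120, 21], [1, -132, 30], [1, -143, 40], [1, -153, 51], [1, -162, 63], [1, -170, 76], [1, -177, 89]]
ang [[0.0, -0.0, 0.0], [0.05, -0.0, 0.0], [0.1, -0.0, 0.0], [0.15, -0.0, 0.0], [0.2, -0.0, 0.0], [0.25, -0.0, 0.0], [0.3, -0.0, 0.0], [0.3, -0.0, 0.0], [0.3, -0.0, 0.0], [0.3, -0.0, 0.0], [0.3, -0.0, 0.0], [0.3, -0.0, 0.0], [0.3, -0.0, 0.0], [0.3, -0.0, 0.0], [0.3, -0.0, 0.0]]
```

```bash
python3 -m crank '{"xyz":[[0,-8,-1],[0,-15,-2],[0,-23,-3],[0,-31,-3],[0,-39,-3],[0,-47,-3],[0,-55,-2],[0,-63,-1],[0,-70,0],[0,-78,2],[0,-86,4],[0,-93,7]],"angular":[[0.02,0,0],[0.05,0,0],[0.07,0,0],[0.1,0,0],[0.12,0,0],[0.15,0,0],[0.17,0,0],[0.2,0,0],[0.22,0,0],[0.25,0,0],[0.27,0,0],[0.3,0,0]],"fingers":[0,0,0,0,0,0,0,0,0,0,0,0]}'
python3 -c "
from h import *
s=monitor.sense();R=Ro.from_quat(s['ee_rot']);g=s['ee_pos']-R.apply([0,0,.019]);print(g,bar('c',.6),s['qpos'].round(2))
rows([(bar('c',t),orient('c',0)) for t in [.6,.7,.8,.9,1.0,1.1,1.2,1.3,1.4]])"
```

```text
t: 13.0
ee_pos: [0.4867, -0.0349, 0.1375]
ee_rot: [0.712, 0.702, -0.002, -0.002]
wrist_force: [2.7, -4.1, 1.7]
opening: 0.111
gripper_force: 60.6
[ 0.48680647 -0.03493534  0.1565067 ] [ 0.48810887 -0.03307564  0.15702463] [-0.48  0.67  0.76  2.06 -0.72  0.7   0.75]
xyz [[2, 1, -1], [2, -10, 10], [2, -20, 21], [2, -29, 33], [2, -37, 46], [2, -43, 59], [2, -48, 74], [2, -51, 88], [2, -53, 103]]
ang [[-0.0, 0.0, 0.0], [-0.0, 0.0, 0.0], [-0.0, 0.0, 0.0], [-0.0, 0.0, 0.0], [-0.0, 0.0, 0.0], [-0.0, 0.0, 0.0], [-0.0, 0.0, 0.0], [-0.0, 0.0, 0.0], [-0.0, 0.0, 0.0]]
```

```bash
python3 -m crank '{"xyz":[[1,-5,5],[1,-10,10],[1,-20,21],[1,-29,33],[1,-37,46],[1,-43,59],[1,-48,74],[1,-51,88],[1,-53,100],[1,-53,101],[1,-53,101]],"angular":[[0,0,0],[0,0,0],[0,0,0],[0,0,0],[0,0,0],[0,0,0],[0,0,0],[0,0,0],[0,0,0],[0,0,0],[0,0,0]],"fingers":[0,0,0,0,0,0,0,0,0,0,0]}'
python3 -c "
from h import *
s=monitor.sense();R=Ro.from_quat(s['ee_rot']);g=s['ee_pos']-R.apply([0,0,.019]);print(g,bar('c',1.38),s['qpos'].round(2))"
```

```text
t: 14.38
ee_pos: [0.4334, -0.0351, 0.0361]
ee_rot: [0.712, 0.702, -0.003, -0.0]
wrist_force: [-0.2, -8.7, -0.8]
opening: 0.116
gripper_force: 66.0
[ 0.43345363 -0.03502409  0.05505497] [ 0.43316094 -0.03230632  0.05666388] [-0.27  0.76  0.43  2.25 -1.02  0.34  1.03]
```

Bar height of 55 mm means about 1.39 rad. Open, lift straight up, then look.

```bash
python3 -m crank '{"xyz":[[0,0,0],[0,0,0],[0,0,0],[0,0,0],[0,0,-20],[0,0,-50],[0,0,-90],[0,0,-130],[0,0,-150],[0,0,-150]],"angular":[[0,0,0],[0,0,0],[0,0,0],[0,0,0],[0,0,0],[0,0,0],[0,0,0],[0,0,0],[0,0,0],[0,0,0]],"fingers":[0.36,0.36,0.36,0.36,0.36,0.36,0.36,0.36,0.36,0.36]}'
python3 - <<'E'
from station import viewer
import cv2,numpy as np
a,b=[viewer.grab_frame(n)['color'][:,:,::-1] for n in('scene','top')]
cv2.imwrite('pics/end.png',np.vstack([a[50:350,100:500],b[50:350,100:500]]))
E
```

```text
t: 15.62
ee_pos: [0.4358, -0.0318, 0.1877]
ee_rot: [0.711, 0.703, 0.001, -0.0]
wrist_force: [0.2, 0.6, 0.0]
opening: 0.358
gripper_force: 0.0
```

View pics/end.png

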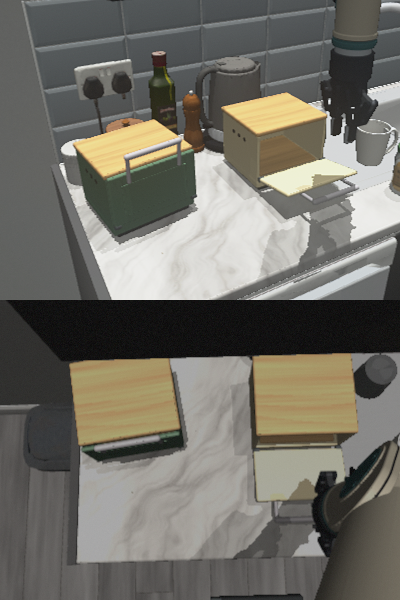

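The green front is up against its bin (bar at crop (125,160)-(182,142)), the cream front is fully down, and the gripper is clear. One quick check of the green bar's position by projecting it for several angles.

```bash
python3 - <<'E'
from station import viewer
from h import *
import cv2
y=.153;d=np.array([-np.sin(y),np.cos(y),0])*.055
out=[]
for n,x0,y0 in(('scene',205,170),('top',170,160)):
    f=viewer.grab_frame(n);im=cv2.resize(f['color'][y0:y0+60,x0:x0+100,::-1],None,fx=5,fy=5,interpolation=2)
    for th,c in((0,(0,0,255)),(.17,(255,0,0))):
        for X in(bar('g',th)+d,bar('g',th)-d):
            p=np.array(f['R'])@X+f['t'];u=f['fx']*p[0]/p[2]+f['cx'];v=f['fy']*p[1]/p[2]+f['cy']
            cv2.circle(im,(int((u-x0)*5),int((v-y0)*5)),5,c,2)
    out.append(im)
cv2.imwrite('pics/chk.png',np.vstack(out))
E
```

```text
(no output)
```

View pics/chk.png

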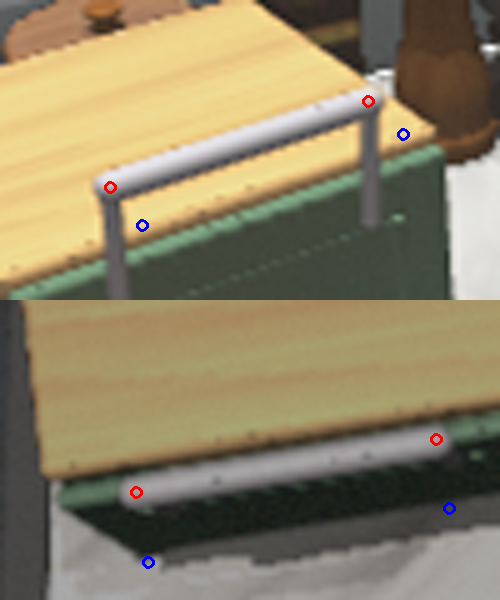

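The red marks for 0 rad lie on the bar in both views, and the blue 0.17 rad marks are well off it, so the green front is shut.

```bash
python3 -c "
from station import bot;print(bot.sign_off())"
```

```text
the job is handed in; nothing more can be done
None
```

The green front is shut (about 0 rad in the last camera check), the cream front is down near its stop (about 1.39 of 1.4 rad from the bar height), the gripper is clear, and the job was handed in at about 16 s; no verdict came back.

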